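# Pin the lock slide in the assembly jig with a slave pin

### The arm

A 6-joint arm with a two-finger parallel gripper is mounted at the origin on the work surface. World frame = base frame: x ahead of the robot, y to its left, z up, the work surface at z = 0. Lengths are in m, angles in degrees, forces in N, time in s.
With the tool pointing down it reaches from about 0.35 to 0.875 m from the base axis. Payload 4.2 kg.
Tool frame: the origin (TCP) lies at the very end of the fingers, on their centre line; the grasp point (between the pads) lies 19 mm behind it; z points along the fingers, y is the line along which they close (so a half turn about z gives the same grasp; the last joint's range is limited). The gripper opens to 87 mm and grips with 3 to 60 N. Pads are 19 mm wide; open, the fingers measure 117 mm over their backs; the gripper's body (75 mm by 190 mm) begins 51 mm behind the grasp point.
Start: joints at [-52.563, 22.042, 0.453, 0, -68.411, -14.817], TCP at [0.24, -0.577, 0.193] pointing down, gripper open.
Joint ranges: [-179.83, 179.83], [-69.29, 118.12], [-61.27, 80.66], [-181.25, 117.63], [-171.15, -9.14], [-177.46, 177.46]. Speed limits (degrees/s): [159.86, 159.86, 180, 180, 180, 180].

### API

Orientations are given as a 3x3 rotation matrix whose columns are the frame's x, y, z axes.
In Python, from station import sense, cams, r gives the robot as it stands. The module is installed in compiled form; this text tells all that it offers.
- The arm moves only by the tool step_arm, never from a script. Its argument "targets" is text: rows parted by semicolons, each of 4 numbers parted by spaces: the shift along the tool's x, y, z in cm, then the turn about the tool's z in degrees. In form: x y z turn; .... A call has 1 to 12 rows; each row shifts and turns the commanded pose from where the row before left it, along the tool's axes as they then stand; what a row does not reach is not made up. A row lasts 1/12 s, in which the tool goes at most 41.7 mm and 7.16 degrees, less where a joint would pass 70% of its speed; a pose out of reach is approached as far as the arm can. A call with a gripper value outside its range is refused whole. "claw" is the finger opening in cm, from 0 to 8.7, set as the call begins (left out, the last holds). The fingers move at their own pace and stop on an object; the grip force is fixed at half the most. Time passes only in rows, so rows that do not move let the fingers close. It gives the time, the measured TCP pose, the force, the opening and the grip force at its end, in the units of the state.
- sense(): the state, without advancing time (a new reading comes with each control period).
- cams.capture(name): name is "side" or "top"; returns a dict with "frame" (480x640x3 uint8, blue, green, red), "vertical_fov" (degrees; the focal length in pixels is half the picture's height over the tangent of half this angle, whatever the lens; pixels are square), "cx", "cy" (the principal point, pixels), "eye" and "rotation" of the camera in the world. Camera axes: x right, y down, z forward; pixel columns grow to the right and rows downward; lengths in m; the calibration is good to about 2 mm. A picture is of the moment at which its call begins. There is no depth.
- r.finish_job(): hands the job in; it is judged then, once.
The state is a dict: "time_s": time; "joints": joint angles; "joint_velocities": joint speeds; "effort": joint torques, N m; "tcp_pos": TCP position; "ee_rot": TCP orientation; "wrist_force": force on the tool from outside, world axes, zero at the start; "moment": the same for the moment, N m; "gripper_width": opening from 0.0 (shut) to 1.0 (fully open); "gripper_force": force on a finger pad.
Only numpy, scipy, OpenCV 4.12 (cv2) and the standard library are available. Lean on these libraries where they do the work, as an engineer would, in place of code of your own. Each camera call takes 0.05 s, during which the arm holds its last target. There are 200 camera calls.

### The job

On the locksmith's bench, push the red-knobbed slide of the assembly jig fully home so that its brass bushing lies under the fixed upper one, then take the long black-handled steel slave pin from the wooden rack and thread it from above through both bushings. Finish still gripping the pin, upright and still, with its tip sticking out below the lower bushing but clear of the jig's base plate: do not let go of it. Leave the yellow and blue drivers in the rack, and the padlock, lock cylinder, oil bottle and hammer where they are.

Things in the scene. Friction and masses are not known exactly. Their poses are not given: they have to be found in the camera images.
- jig: Assembly jig, fixed to the bench: dark steel base plate 90 x 270 x 8 mm (x, y, z) with a grey column at its -y end and two aluminium rails (x = +-33 mm, 12 mm thick, y -15 to 135 mm, tops 60 mm above the bench). The column (44 x 16 mm, y -118 to -102 mm, 115 mm high) carries the brass upper bushing block. Origin on the bench surface, 5 mm from the plate's middle; z up, y is the slide's axis of travel. Its position and yaw vary, and it may stand left or right of the robot.
- upper_bushing (a point): Centre of the upper mouth of the fixed brass bushing, 115 mm above the bench, at (0, -80, 115) mm in the jig's frame; block 44 x 44 x 20 mm, upright through hole 13 mm in diameter with a 3 mm chamfer at the mouth; its underside is 95 mm above the bench.
- lower_bushing (a point): Centre of the upper mouth of the brass bushing at the -y end of the slide, 65 mm above the bench; block 44 x 44 x 20 mm, upright through hole 13 mm in diameter with a 3 mm chamfer at the mouth; its underside is 45 mm above the bench, 37 mm above the base plate. With the slide home it lies exactly below the upper bushing.
- slide (a joint): Travel of the slide in m: 0 is home against its stop (bushings in line), it starts 0.03 to 0.055 out, end stop at 0.06. It grows along the jig's +y, so push it to the jig's -y. Friction about 2.5 N; it stays where it is left. The slide is a flat bar 44 mm wide, z 45 to 65 mm above the bench.
- slide_knob (a point): Grip point of the slide's upright red knob, on its axis, 98 mm above the bench, 105 mm to the jig's +y of the lower bushing's centre. Knob 20 mm in diameter, from 77 to 115 mm above the bench, on a 14 mm dark stem down to the slide's top at 65 mm.
- rack: Light wooden rack block 60 x 200 x 50 mm (x, y, z), fixed, with three upright holes at y = -70, 0 and 70 mm, 11 mm in diameter and 40 mm deep. Origin at the centre of its underside on the bench. Its position and yaw vary; which hole holds what varies.
- slave_pin: Slave pin, loose, about 80 g, standing upright in one hole of the rack, its tip 10 mm above the bench. Bright steel shaft 10 mm in diameter and 130 mm long with a chamfered tip, and above it a black round handle 18 mm in diameter and 45 mm long (130 to 175 mm above the tip). Origin at the centre of the tip; z runs along the pin to the handle.
- driver_yellow: Driver with yellow handle in the rack, to be left alone: shaft 10 x 90 mm, handle 18 x 35 mm, top 135 mm above the bench. Origin at its tip.
- driver_blue: Driver with blue handle in the rack, to be left alone: the same size. Origin at its tip.
- padlock: Brass padlock lying on the bench, body 45 x 50 x 24 mm, to be left alone. Origin under its body.
- lock_cylinder: Brass lock cylinder standing on the bench, 36 mm wide, 37 mm high, to be left alone. Origin under its centre.
- oil_bottle: Amber oil bottle with red cap, 48 mm wide, 110 mm high, to be left alone. Origin under its centre.
- bench_hammer: Hammer lying at the left of the bench, to be left alone. Origin under its handle.
Not all that is in view belongs to the job. Of the things shaped like the slave_pin, the bare steel one is meant.

How it is judged (in metres and radians):
On the way, in this order (a step that is already met when the one before it is completed fails the run):
1. the slide is pushed home while the pin still stands in the rack (value of joint slide below 0.003 m and height (world z) of slave_pin below 0.03 m), for 0.2 s.
2. the pin's tip is inside the upper bushing (z of slave_pin in the frame of upper_bushing below -0.005 m and horizontal distance between slave_pin and upper_bushing below 0.005 m and angle between slave_pin's own z axis and vertical below 0.1 rad), for 0.05 s.
At the end, for the whole second after the job is handed in: Slide home (within 3 mm); pin upright (within 0.08 rad) through both bushings, its tip within 5 mm of the lower bushing's axis and 11 to 41 mm above the bench (below that bushing, clear of the base plate), still (under 20 mm/s) and gripped (over 1 N) (value of joint slide below 0.003 m and height (world z) of slave_pin between 0.011 and 0.041 m and horizontal distance between slave_pin and lower_bushing below 0.005 m and angle between slave_pin's own z axis and vertical below 0.08 rad and contact force between the fingers and slave_pin above 1 N and linear speed of slave_pin below 0.02 m/s); the arm keeps its last pose, push and grip.
It fails at once if a driver, the padlock, the lock cylinder, the oil bottle or the hammer is moved more than 30 mm (distance of any of driver_yellow, driver_blue, padlock, lock_cylinder, oil_bottle, bench_hammer from where it was at the start of the episode above 0.03 m).
It also fails if it takes over 56 s, if anything falls off the work surface, if the arm or the gripper's body presses on something with over 40 N, if the wrist force passes 120 N, or if a joint passes its speed limit or range.

## Working session

There is one attempt and no reset: what is moved stays moved. The work goes in short steps, Python scripts to look and compute and a tool call to move; the robot and the scene stay as the last step left them, time stands still between calls to the robot, and variables do not carry over. Pictures are saved under pics/ and viewed, at most 10 in all, crops included, and the job is handed in when it is done.

Besides the shell and the picture viewer there is one more tool, called as name(argument=value, ...), one argument or row to a line, values as JSON. step_arm: Moves the arm, as the interface text tells. Its arguments: {"type":"object","properties":{"targets":{"type":"string"},"claw":{"type":"number"}},"required":["targets"]}

```bash
mkdir -p pics; cat > h.py <<'E'
import numpy as np, cv2
from station import sense, cams, r
def cap(n,save=None):
    c=cams.capture(n)
    if save: cv2.imwrite('pics/'+save,c['frame'])
    return c
def ray(c,u,v):
    f=240/np.tan(np.radians(c['vertical_fov'])/2)
    d=np.array(c['rotation'])@np.array([(u-c['cx'])/f,(v-c['cy'])/f,1.])
    return np.array(c['eye']),d
def onz(c,u,v,z):
    e,d=ray(c,u,v); return e+d*(z-e[2])/d[2]
def proj(c,p):
    f=240/np.tan(np.radians(c['vertical_fov'])/2)
    q=np.array(c['rotation']).T@(np.array(p)-np.array(c['eye'])); return c['cx']+f*q[0]/q[2],c['cy']+f*q[1]/q[2]
def tri(c1,p1,c2,p2):
    e1,d1=ray(c1,*p1);e2,d2=ray(c2,*p2)
    s=np.linalg.lstsq(np.c_[d1,-d2],e2-e1,rcond=None)[0]
    a=e1+s[0]*d1;b=e2+s[1]*d2
    return (a+b)/2,np.linalg.norm(a-b)
E
python3 - <<'E'
from h import *
for n in('top','side'):
    c=cap(n,n+'0.png');print(n,c['vertical_fov'],c['cx'],c['cy'],c['eye'],c['rotation'])
s=sense();print(s['tcp_pos'],s['ee_rot'],s['time_s'],s['wrist_force'])
E
```

```text
top 45.62902887004223 324.28505306986045 241.43398226220933 [0.37743763 0.11674322 1.23563416] [[ 0.01074148 -0.97460328  0.22368073]
 [-0.99993475 -0.01133886 -0.0013864 ]
 [ 0.00388747 -0.22365124 -0.97466148]]
side 51.386574053717894 317.6105993723899 235.24869315531635 [0.56010341 0.82288615 0.80432029] [[-0.99513033 -0.05704288  0.08038497]
 [-0.097076    0.7085359  -0.69896576]
 [-0.01708462 -0.70336547 -0.71062305]]
[ 0.24017573 -0.57635878  0.19166894] [[-9.23118556e-01 -3.84514428e-01 -8.86797858e-04]
 [-3.84515428e-01  9.23116840e-01  1.78460880e-03]
 [ 1.32410206e-04  1.98839295e-03 -9.99998014e-01]] 0.1 [-0.43266598  0.90601986  0.59640568]
```

View pics/top0.png

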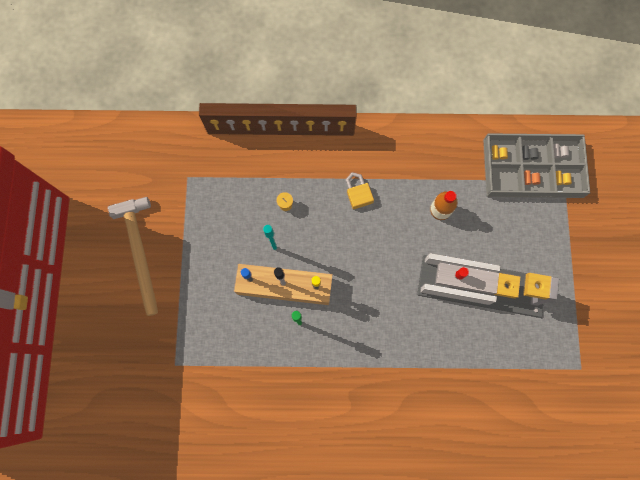

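View pics/side0.png

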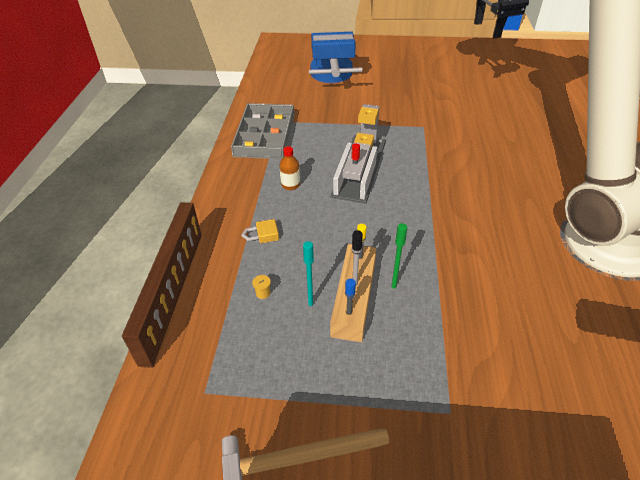

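The top view shows the rack with blue (246,273), black (279,273) and yellow (316,282). The jig is at right: knob (461,272), slide bushing (508,285), upper bushing (538,285). Possible mix-ups for the pin are the teal one at (268,230), the green one at (297,317), and the blue and yellow drivers. I choose the black-handled bare steel one in the rack's middle hole. Next I take a close crop and measure.

```bash
python3 - <<'E'
from h import *
t=cap('top');s=cap('side')
T=t['frame'];S=s['frame']
a=cv2.resize(T[215:335,225:345],(400,400),interpolation=cv2.INTER_CUBIC)
b=cv2.resize(S[215:345,310:440],(400,400),interpolation=cv2.INTER_CUBIC)
c=cv2.resize(T[240:320,410:570],(800,400)[:2] if 0 else (400,200),interpolation=cv2.INTER_CUBIC)
d=cv2.resize(S[95:205,320:400],(290,200),interpolation=cv2.INTER_CUBIC)
d=cv2.resize(S[100:200,310:410],(200,200),interpolation=cv2.INTER_CUBIC)
o=np.zeros((600,800,3),np.uint8);o[:400,:400]=a;o[:400,400:]=b;o[400:,:400]=c;o[400:,400:600]=d
cv2.imwrite('pics/crop1.png',o)
def blobs(im,lo,hi,roi,n):
    x0,y0,x1,y1=roi
    m=cv2.inRange(cv2.cvtColor(im[y0:y1,x0:x1],cv2.COLOR_BGR2HSV),lo,hi)
    k,l,st,ce=cv2.connectedComponentsWithStats(m)
    for i in range(1,k):
        if st[i,4]>12: print(n,(ce[i]+[x0,y0]).round(1),st[i]+[x0,y0,0,0,0])
blobs(T,(0,180,90),(6,255,255),(440,255,490,300),'Tred')
blobs(S,(0,180,90),(6,255,255),(335,130,375,175),'Sred')
blobs(T,(0,0,0),(180,255,45),(265,260,295,300),'Tblk')
blobs(S,(0,0,0),(180,255,45),(340,220,375,265),'Sblk')
blobs(T,(18,150,120),(28,255,255),(490,265,570,305),'Tbrass')
blobs(S,(18,150,120),(28,255,255),(345,95,390,150),'Sbrass')
E
```

```text
Tred [461.6 272.9] [456 268  12  11 101]
Sred [355.4 151.4] [352 144   8  16 119]
Tblk [280.1 275.8] [276 272   8   7  25]
Sblk [356.9 240.1] [352 231  10  19 164]
Tbrass [508.1 285.4] [495 273  25  25 455]
Tbrass [537.  285.5] [524 273  27  26 554]
Sbrass [367.5 115.6] [358 107  20  18 285]
Sbrass [364.  138.3] [354 133  20  13 168]
```

View pics/crop1.png

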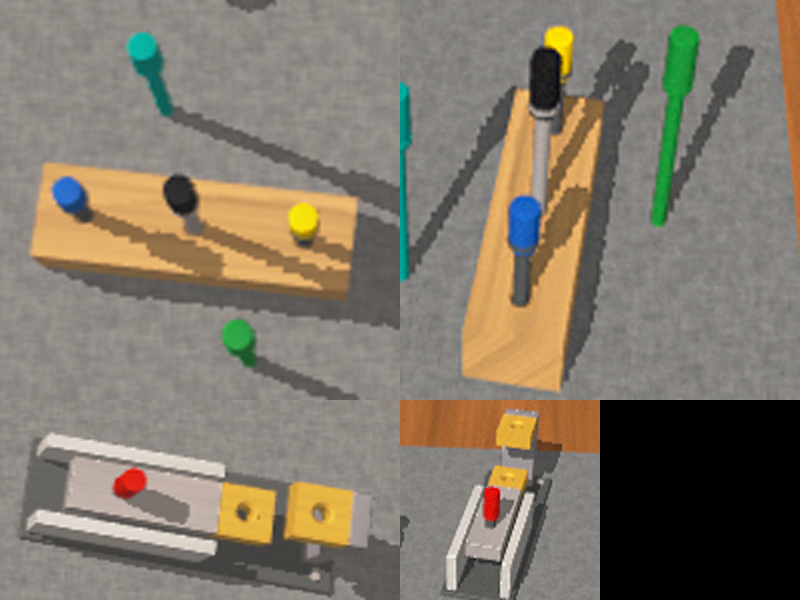

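Confirmed: the crop shows a black handle on a bare steel shaft in the middle hole. Teal and green stand free on the bench to either side of the rack.

```bash
python3 - <<'E'
from h import *
t=cap('top');s=cap('side')
def dark(c,roi,hi):
    x0,y0,x1,y1=roi
    g=cv2.cvtColor(c['frame'][y0:y1,x0:x1],cv2.COLOR_BGR2GRAY);m=(g<hi).astype(np.uint8)
    k,l,st,ce=cv2.connectedComponentsWithStats(m)
    return [((ce[i]+[x0,y0]).round(1),st[i,4]) for i in range(1,k)]
for n,c,roi in(('Tu',t,(530,277,547,293)),('Tl',t,(500,277,517,293)),('Su',s,(361,109,376,119)),('Sl',s,(357,135,372,143))): print(n,dark(c,roi,110))
print('up',onz(t,537.6,284.8,.115),onz(s,368,113.5,.115),tri(t,(537.6,284.8),s,(368,113.5)))
print('low',onz(t,508,285,.065),onz(s,364,138.3,.065))
print('knobmid', tri(t,(461.6,272.9),s,(355.4,151.4)),onz(t,461.6,272.9,.1),onz(s,355.4,151.4,.096))
print('knobtop',onz(t,463,272,.115))
print('pin', tri(t,(279.7,274),s,(356.9,240.5)),onz(t,279,272.5,.183),onz(s,356.9,240.5,.1625))
for nm,im,rois in (('T',t,((225,255,345,310),)),('S',s,((325,255,385,345),))):
    x0,y0,x1,y1=rois[0]
# rack top corners from crop (top view), z=.05
for u,v in((44,163),(357,198),(347,291),(32,257)): print('rack',onz(t,225+u*.3,215+v*.3,.05))
print('teal',onz(t,268,229.5,.17),onz(t,275,248,.0),'green',onz(t,296.5,316,.17),onz(t,301,323,0))
print('yel',onz(t,316,281,.135),'blue',onz(t,246,273,.135))
for u,v in((38,440),(222,470),(32,525),(215,550)): print('rail',onz(t,410+u/2.5,240+(v-400)/2.5,.06))
E
```

```text
Tu [(array([538. , 283.2]), np.int32(4))]
Tl [(array([506.6, 284.9]), np.int32(19))]
Su []
Sl []
up [ 0.55128911 -0.30890786  0.115     ] [ 0.55217926 -0.30120711  0.115     ] (array([ 0.55217273, -0.31121943,  0.10887861]), np.float64(0.00013177156856591577))
low [ 0.55793217 -0.26646503  0.065     ] [ 0.55872664 -0.26352355  0.065     ]
knobmid (array([ 0.57733651, -0.16418377,  0.09429804]), np.float64(0.0004337274978473537)) [ 0.57612068 -0.16274206  0.1       ] [ 0.57750638 -0.16190588  0.096     ]
knobtop [ 0.57534629 -0.16192111  0.115     ]
pin (array([0.56026075, 0.19928287, 0.16232955]), np.float64(0.0022472497855112795)) [0.55845942 0.19923975 0.183     ] [0.56135725 0.1991063  0.1625    ]
rack [0.59874704 0.29631659 0.05      ]
rack [0.57855593 0.09784774 0.05      ]
rack [0.51968927 0.10364007 0.05      ]
rack [0.53880853 0.30116693 0.05      ]
teal [0.64430231 0.22381306 0.17      ] [0.64481639 0.22400707 0.        ] green [0.47909076 0.16538133 0.17      ] [0.48041819 0.16313831 0.        ]
yel [0.55076066 0.13046788 0.135     ] blue [0.56498901 0.2674123  0.135     ]
rail [ 0.61827862 -0.09751058  0.06      ]
rail [ 0.59441184 -0.25101355  0.06      ]
rail [ 0.54622852 -0.09045156  0.06      ]
rail [ 0.52712082 -0.24133739  0.06      ]
```

step_arm(
  targets="0 0 0 6.2;0 0 0 6.2;0 0 0 6.2;0 0 0 6.2;0 0 0 6.2;-1.7 2.86 0 0;-1.7 2.86 0 0;-1.7 2.86 0 0;-1.7 2.86 0 0;-1.7 2.86 0 0;-1.7 2.86 0 0;-1.7 2.86 0 0",
  claw=6,
)

```text
time_s: 1.3
tcp_pos: [0.3881, -0.3948, 0.1928]
ee_rot: [[-0.989, 0.146, 0.0], [0.146, 0.989, -0.0], [-0.0, -0.0, -1.0]]
wrist_force: [1.0, -0.6, 1.1]
gripper_width: 0.689
gripper_force: 0.0
```

step_arm(
  targets="-1.7 2.86 0 0;-1.7 2.86 0 0;-1.7 2.86 0 0;-1.7 2.86 0 0;-1.7 2.86 0 0;-1.7 2.86 0 0;-1.7 2.86 0 0;-1.7 2.86 0 0;-1.7 2.86 0 0;0 0 0 0;0 0 0 0;0 0 0 0",
)

```text
time_s: 2.3
tcp_pos: [0.5758, -0.1638, 0.1924]
ee_rot: [[-0.989, 0.145, -0.001], [0.145, 0.989, 0.0], [0.001, -0.0, -1.0]]
wrist_force: [-0.7, -0.3, 0.4]
gripper_width: 0.689
gripper_force: 0.0
```

```bash
cat > st.py <<'E'
from h import *
def to(p):
    s=sense();R=np.array(s['ee_rot']);d=R.T@(np.array(p)-s['tcp_pos'])*100
    print('t',s['time_s'],'tcp',np.round(s['tcp_pos'],4),'F',np.round(s['wrist_force'],1),'w',round(s['gripper_width'],3),'gf',round(s['gripper_force'],1),'yang',np.degrees(np.arctan2(R[0,1],R[1,1])).round(2),'tilt',np.round(R[:2,2],4),'go',d.round(2))
E
python3 - <<'E'
from st import *
to([.5765,-.163,.079])
cap('top','t2.png')
c=cap('side');im=c['frame'][60:240,280:460];cv2.imwrite('pics/s2.png',cv2.resize(im,(540,540),interpolation=cv2.INTER_CUBIC))
E
```

```text
t 2.3 tcp [ 0.5758 -0.1638  0.1924] F [-0.7 -0.3  0.4] w 0.689 gf 0.0 yang 8.36 tilt [-0.0008  0.    ] go [-0.06  0.09 11.34]
```

View pics/s2.png

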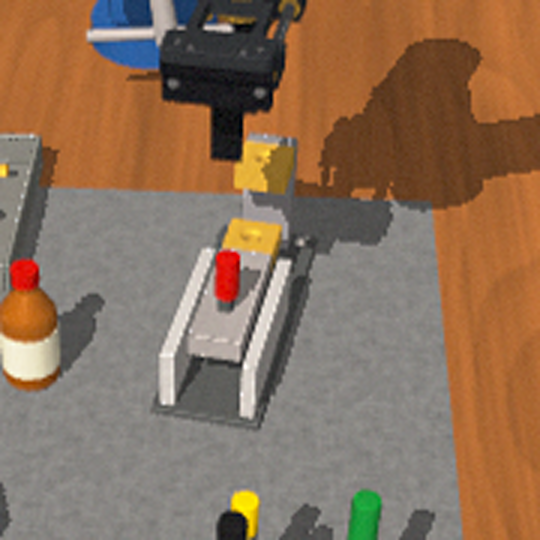

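The side view shows the gripper centred over the red knob (crop column 228) with nothing between. I'll descend and close on it.

step_arm(
  targets="0 0 2 0;0 0 2 0;0 0 2 0;0 0 2 0;0 0 2 0;0 0 1.3 0;0 0 0 0;0 0 0 0",
)

```text
time_s: 3.07
tcp_pos: [0.5755, -0.1648, 0.0795]
ee_rot: [[-0.989, 0.147, -0.001], [0.147, 0.989, -0.0], [0.001, -0.001, -1.0]]
wrist_force: [0.2, 0.4, -0.4]
gripper_width: 0.687
gripper_force: 0.0
```

step_arm(
  targets="0 0 0 0;0 0 0 0;0 0 0 0;0 0 0 0;0 0 0 0;0 0 0 0;0 0 0 0;0 0 0 0",
  claw=1.2,
)

```text
time_s: 3.73
tcp_pos: [0.5763, -0.1635, 0.0798]
ee_rot: [[-0.989, 0.146, 0.0], [0.146, 0.989, 0.0], [-0.0, 0.0, -1.0]]
wrist_force: [-0.2, 1.7, 0.3]
gripper_width: 0.212
gripper_force: 30.0
```

step_arm(
  targets="0 -0.8 0 0;0 -0.8 0 0;0 -0.8 0 0;0 -0.8 0 0;0 -0.6 0 0;0 0 0 0;0 0 0 0",
)

```text
time_s: 4.32
tcp_pos: [0.5695, -0.2031, 0.0797]
ee_rot: [[-0.989, 0.147, -0.002], [0.147, 0.989, -0.001], [0.002, -0.002, -1.0]]
wrist_force: [-4.6, -2.7, 3.6]
gripper_width: 0.208
gripper_force: 30.0
```

step_arm(
  targets="0 -0.2 0 0;0 -0.2 0 0;0 0 0 0;0 0 0 0",
)

```text
time_s: 4.65
tcp_pos: [0.5691, -0.2053, 0.0797]
ee_rot: [[-0.989, 0.146, -0.002], [0.146, 0.989, 0.0], [0.002, -0.0, -1.0]]
wrist_force: [-4.1, 1.4, 5.1]
gripper_width: 0.212
gripper_force: 30.0
```

step_arm(
  targets="0 -0.2 0 0;0 0 0 0;0 0 0 0",
)

```text
time_s: 4.9
tcp_pos: [0.5688, -0.207, 0.0797]
ee_rot: [[-0.989, 0.146, -0.002], [0.146, 0.989, 0.0], [0.002, 0.0, -1.0]]
wrist_force: [-5.3, 3.3, 5.5]
gripper_width: 0.203
gripper_force: 30.0
```

step_arm(
  targets="0 -0.2 0 0;0 0 0 0;0 0 0 0",
)

```text
time_s: 5.15
tcp_pos: [0.5688, -0.2073, 0.0797]
ee_rot: [[-0.989, 0.146, -0.002], [0.146, 0.989, 0.003], [0.002, 0.002, -1.0]]
wrist_force: [-4.3, 8.0, 6.2]
gripper_width: 0.206
gripper_force: 30.0
```

step_arm(
  targets="0 -0.2 0 0;0 0 0 0;0 0 0 0",
)

```text
time_s: 5.4
tcp_pos: [0.5688, -0.2074, 0.0797]
ee_rot: [[-0.989, 0.145, -0.001], [0.145, 0.989, 0.005], [0.002, 0.005, -1.0]]
wrist_force: [-4.3, 15.0, 7.9]
gripper_width: 0.213
gripper_force: 30.0
```

step_arm(
  targets="0 0.2 0 0;0 0 0 0",
)

```text
time_s: 5.57
tcp_pos: [0.5688, -0.2073, 0.0797]
ee_rot: [[-0.989, 0.145, -0.002], [0.145, 0.989, 0.002], [0.002, 0.002, -1.0]]
wrist_force: [-5.7, 7.9, 6.3]
gripper_width: 0.204
gripper_force: 30.0
```

step_arm(
  targets="0 0 0 0;0 0 0 0;0 0 0 0;0 0 0 0;0 0 0 0;0 0 0 0",
  claw=5,
)

```text
time_s: 6.07
tcp_pos: [0.5697, -0.2096, 0.0795]
ee_rot: [[-0.989, 0.146, 0.0], [0.146, 0.989, -0.0], [-0.0, -0.0, -1.0]]
wrist_force: [0.1, -0.1, 0.4]
gripper_width: 0.538
gripper_force: 0.0
```

step_arm(
  targets="0 0 -2 0;0 0 -3 0;0 0 -3 0;0 0 -3 0;0 0 -3 0;0 3.5 0 0;0 3.5 0 0;0 3.5 0 0;0 3.5 0 0;0 3.5 0 0;0 3.5 0 0;0 3.5 0 0",
)

```text
time_s: 7.07
tcp_pos: [0.6053, 0.0346, 0.2197]
ee_rot: [[-0.989, 0.146, 0.001], [0.146, 0.989, 0.0], [-0.001, 0.0, -1.0]]
wrist_force: [-0.2, 0.2, 0.3]
gripper_width: 0.579
gripper_force: 0.0
```

```bash
python3 - <<'E'
from st import *
to([.559,.1997,.215])
t=cap('top','t3.png');s=cap('side')
a=cv2.resize(t['frame'][255:315,490:570],(800,600),interpolation=cv2.INTER_CUBIC)[:, :]
b=cv2.resize(s['frame'][95:155,335:395],(400,400),interpolation=cv2.INTER_CUBIC)
o=np.zeros((400,800,3),np.uint8);o[:300,:400]=cv2.resize(a,(400,300));o[:,400:]=b
cv2.imwrite('pics/c3.png',o)
E
```

```text
t 7.0667 tcp [0.6053 0.0346 0.2197] F [-0.2  0.2  0.3] w 0.579 gf 0.0 yang 8.39 tilt [0.0006 0.0001] go [ 6.99 15.65  0.47]
```

View pics/c3.png

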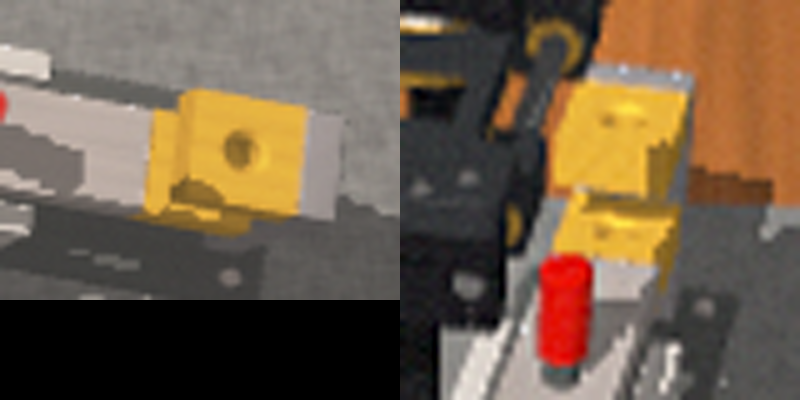

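The slide is home: the lower bushing is tucked under the upper one, whose mouth is at about top pixel (538,285). Now over the pin.

step_arm(
  targets="0.87 1.95 0 0;0.87 1.95 0 0;0.87 1.95 0 0;0.87 1.95 0 0;0.87 1.95 0 0;0.87 1.95 0 0;0.87 1.95 0 0;0.9 2 0 0;0 0 0 0;0 0 0 0",
)

```text
time_s: 8.0
tcp_pos: [0.5587, 0.1984, 0.2196]
ee_rot: [[-0.99, 0.145, -0.0], [0.145, 0.99, -0.0], [0.0, -0.0, -1.0]]
wrist_force: [-0.1, 0.0, -0.1]
gripper_width: 0.577
gripper_force: 0.0
```

```bash
python3 - <<'E'
from st import *
to([.559,.1997,.148])
s=cap('side')
print(proj(s,[.559,.1997,.185]))
cv2.imwrite('pics/s4.png',cv2.resize(s['frame'][170:350,280:460],(540,540),interpolation=cv2.INTER_CUBIC))
E
```

```text
t 8.0 tcp [0.5587 0.1984 0.2196] F [-0.1  0.  -0.1] w 0.577 gf 0.0 yang 8.31 tilt [-0.     -0.0001] go [-0.01  0.13  7.16]
(np.float64(358.7291363397843), np.float64(231.89980108226726))
```

View pics/s4.png

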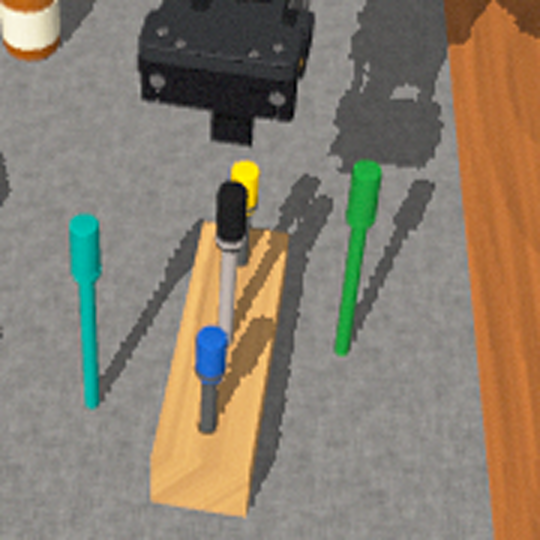

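The side view shows the finger line (crop column 232) over the black handle (231), with the teal and green pins well clear. I'll descend and grip.

step_arm(
  targets="-0.1 0.1 1.5 0;0 0 1.5 0;0 0 1.5 0;0 0 1.5 0;0 0 1.2 0;0 0 0 0;0 0 0 0",
)

```text
time_s: 8.63
tcp_pos: [0.5602, 0.1977, 0.1474]
ee_rot: [[-0.989, 0.147, -0.001], [0.147, 0.989, -0.001], [0.001, -0.001, -1.0]]
wrist_force: [0.3, -0.9, 0.0]
gripper_width: 0.577
gripper_force: 0.0
```

step_arm(
  targets="0 0 0 0;0 0 0 0;0 0 0 0;0 0 0 0;0 0 0 0;0 0 0 0;0 0 0 0;0 0 0 0",
  claw=1,
)

```text
time_s: 9.3
tcp_pos: [0.5601, 0.199, 0.1479]
ee_rot: [[-0.989, 0.146, 0.0], [0.146, 0.989, 0.0], [-0.0, 0.0, -1.0]]
wrist_force: [0.3, -0.5, 1.6]
gripper_width: 0.186
gripper_force: 30.0
```

step_arm(
  targets="0 0 -1 0;0 0 -1 0;0 0 -1 0;0 0 -1 0;0 0 -1 0;0 0 -2 0;0 0 -2 0;0 0 -2 0;0 0 -2 0;0 0 -1 0;0 0 0 0;0 0 0 0",
)

```text
time_s: 10.3
tcp_pos: [0.5597, 0.199, 0.2877]
ee_rot: [[-0.989, 0.146, 0.0], [0.146, 0.989, 0.001], [0.0, 0.001, -1.0]]
wrist_force: [0.3, 0.6, -0.2]
gripper_width: 0.186
gripper_force: 30.0
```

```bash
python3 - <<'E'
from st import *
to([.5515,-.310,.289])
s=cap('side');t=cap('top')
b=cv2.resize(s['frame'][150:300,290:440],(600,600),interpolation=cv2.INTER_CUBIC)
cv2.imwrite('pics/s5.png',b)
E
```

```text
t 10.3 tcp [0.5597 0.199  0.2877] F [ 0.3  0.6 -0.2] w 0.186 gf 30.0 yang 8.39 tilt [0.     0.0009] go [ -6.61 -50.48  -0.17]
```

View pics/s5.png

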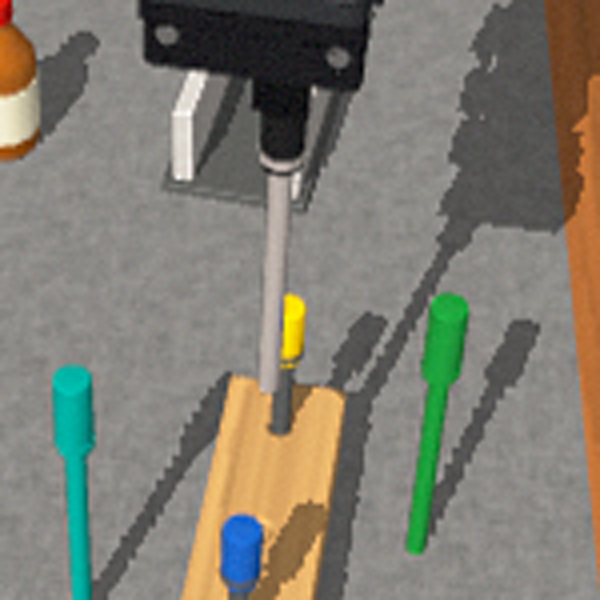

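The pin is lifted and hangs straight, its tip at about (357,248) in the side view, the others undisturbed. I'll carry it across to the jig.

step_arm(
  targets="0 0 -1 0;-0.37 -2.8 0 0;-0.37 -2.8 0 0;-0.37 -2.8 0 0;-0.37 -2.8 0 0;-0.37 -2.8 0 0;-0.37 -2.8 0 0;-0.37 -2.8 0 0;-0.37 -2.8 0 0;-0.37 -2.8 0 0;-0.37 -2.8 0 0;-0.37 -2.8 0 0",
)

```text
time_s: 11.4
tcp_pos: [0.555, -0.1131, 0.2975]
ee_rot: [[-0.989, 0.146, -0.001], [0.146, 0.989, -0.0], [0.001, -0.0, -1.0]]
wrist_force: [0.6, -0.0, -0.8]
gripper_width: 0.191
gripper_force: 30.0
```

step_arm(
  targets="-0.37 -2.8 0 0;-0.37 -2.8 0 0;-0.37 -2.8 0 0;-0.37 -2.8 0 0;-0.37 -2.8 0 0;-0.37 -2.8 0 0;0 -2.8 0 0;0 0 1 0;0 0 1 0;0 0 0 0;0 0 0 0;0 0 0 0",
)

```text
time_s: 12.4
tcp_pos: [0.549, -0.308, 0.2779]
ee_rot: [[-0.99, 0.144, -0.0], [0.144, 0.99, -0.0], [0.0, -0.0, -1.0]]
wrist_force: [-0.3, 0.2, -0.8]
gripper_width: 0.185
gripper_force: 30.0
```

```bash
python3 - <<'E'
from st import *
to([.5515,-.310,.27])
t=cap('top');s=cap('side')
p=[*sense()['tcp_pos'][:2],sense()['tcp_pos'][2]-.138]
print('pred tip',proj(t,p),proj(s,p))
o=np.zeros((600,800,3),np.uint8)
o[:400,:400]=cv2.resize(t['frame'][245:325,490:570],(400,400),interpolation=cv2.INTER_CUBIC)
o[:,400:]=cv2.resize(s['frame'][60:150,335:395],(400,600),interpolation=cv2.INTER_CUBIC)
cv2.imwrite('pics/c6.png',o)
E
```

```text
t 12.4 tcp [ 0.549  -0.308   0.2779] F [-0.3  0.2 -0.8] w 0.185 gf 30.0 yang 8.29 tilt [-0.0001 -0.0003] go [-0.27 -0.16  0.79]
pred tip (np.float64(542.0982514759257), np.float64(283.8674663720149)) (np.float64(369.7804407553805), np.float64(103.24505803017854))
```

View pics/c6.png

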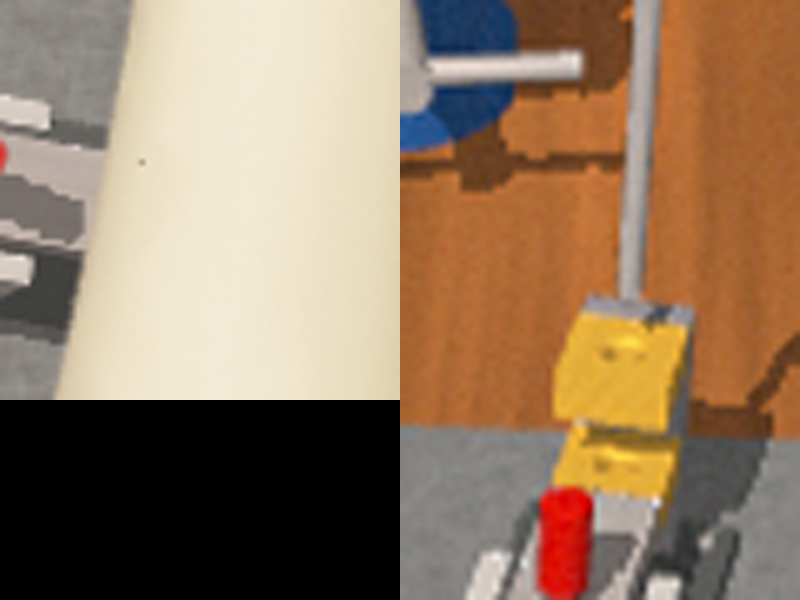

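The side view shows the tip at (369.5,105), matching the predicted (369.8,103), with the hole mouth at about (367.7,112.5). I'll shift a few mm onto the axis and lower slowly.

step_arm(
  targets="-0.3 -0.2 0 0;0 0 1 0;0 0 1 0;0 0 0 0;0 0 0 0",
)

```text
time_s: 12.92
tcp_pos: [0.5508, -0.311, 0.2561]
ee_rot: [[-0.989, 0.146, -0.003], [0.146, 0.989, 0.001], [0.003, 0.001, -1.0]]
wrist_force: [0.2, -0.6, -0.7]
gripper_width: 0.182
gripper_force: 30.0
```

step_arm(
  targets="0 0 0.3 0;0 0 0.3 0;0 0 0.3 0;0 0 0 0;0 0 0 0",
)

```text
time_s: 13.33
tcp_pos: [0.5513, -0.3113, 0.2485]
ee_rot: [[-0.989, 0.146, -0.0], [0.146, 0.989, 0.0], [0.0, -0.0, -1.0]]
wrist_force: [0.5, 0.1, -1.0]
gripper_width: 0.188
gripper_force: 30.0
```

step_arm(
  targets="0 0 0.3 0;0 0 0.3 0;0 0 0.3 0;0 0 0 0;0 0 0 0",
)

```text
time_s: 13.75
tcp_pos: [0.5513, -0.3112, 0.2393]
ee_rot: [[-0.989, 0.146, -0.001], [0.146, 0.989, 0.0], [0.001, 0.0, -1.0]]
wrist_force: [0.0, 0.2, -0.3]
gripper_width: 0.188
gripper_force: 30.0
```

step_arm(
  targets="0 0 0.5 0;0 0 0.5 0;0 0 0 0;0 0 0 0",
)

```text
time_s: 14.08
tcp_pos: [0.5511, -0.3112, 0.229]
ee_rot: [[-0.989, 0.146, -0.001], [0.146, 0.989, 0.0], [0.001, 0.0, -1.0]]
wrist_force: [0.3, -0.3, -1.0]
gripper_width: 0.186
gripper_force: 30.0
```

step_arm(
  targets="0 0 0.5 0;0 0 0.5 0;0 0 0.5 0;0 0 0.5 0;0 0 0 0;0 0 0 0",
)

```text
time_s: 14.58
tcp_pos: [0.5512, -0.3112, 0.2091]
ee_rot: [[-0.989, 0.146, -0.001], [0.146, 0.989, 0.0], [0.001, 0.0, -1.0]]
wrist_force: [0.3, -0.0, -1.1]
gripper_width: 0.186
gripper_force: 30.0
```

step_arm(
  targets="0 0 0.3 0;0 0 0.3 0;0 0 0.3 0;0 0 0.3 0;0 0 0 0;0 0 0 0",
)

```text
time_s: 15.08
tcp_pos: [0.5513, -0.3113, 0.1974]
ee_rot: [[-0.989, 0.146, -0.001], [0.146, 0.989, 0.0], [0.001, 0.0, -1.0]]
wrist_force: [0.1, 0.5, -0.8]
gripper_width: 0.19
gripper_force: 30.0
```

step_arm(
  targets="0 0 0.4 0;0 0 0.4 0;0 0 0.4 0;0 0 0.4 0;0 0 0 0;0 0 0 0",
)

```text
time_s: 15.58
tcp_pos: [0.5512, -0.3112, 0.1812]
ee_rot: [[-0.989, 0.146, -0.001], [0.146, 0.989, 0.0], [0.001, 0.0, -1.0]]
wrist_force: [-0.0, -1.1, -0.9]
gripper_width: 0.192
gripper_force: 30.0
```

step_arm(
  targets="0 0 0.4 0;0 0 0.4 0;0 0 0.4 0;0 0 0.5 0;0 0 0 0;0 0 0 0;0 0 0 0;0 0 0 0",
)

```text
time_s: 16.25
tcp_pos: [0.5516, -0.3114, 0.1649]
ee_rot: [[-0.989, 0.146, 0.0], [0.146, 0.989, -0.0], [-0.001, -0.0, -1.0]]
wrist_force: [-0.6, 0.0, -1.0]
gripper_width: 0.186
gripper_force: 30.0
```

```bash
python3 - <<'E'
from st import *
to([.5513,-.311,.164])
s=cap('side')
cv2.imwrite('pics/s7.png',cv2.resize(s['frame'][60:180,310:430],(600,600),interpolation=cv2.INTER_CUBIC))
E
```

```text
t 16.25 tcp [ 0.5516 -0.3114  0.1649] F [-0.6  0.  -1. ] w 0.186 gf 30.0 yang 8.37 tilt [ 0.0005 -0.0002] go [0.04 0.03 0.09]
```

View pics/s7.png

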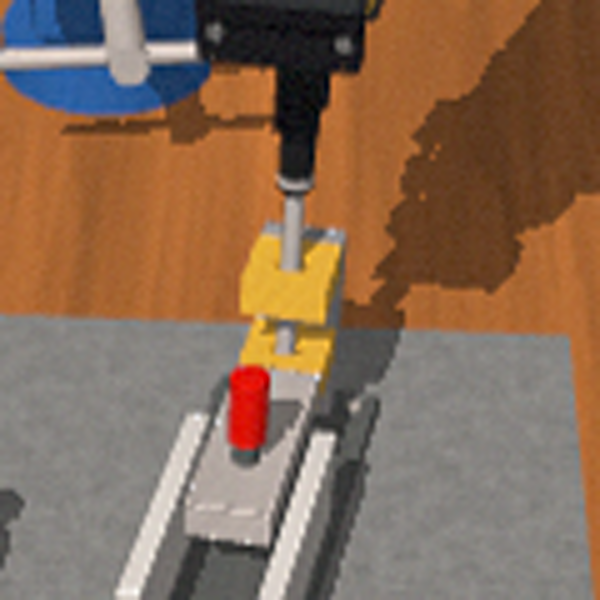

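The picture shows the shaft going into the upper bushing (crop 292,265), showing between the blocks (286,335) and entering the lower one. The tip is at about z = 0.027 m, and the pin is held with no side force. I'm handing it in.

```bash
python3 -c "
from station import r
print(r.finish_job())"
```

```text
the job is handed in; nothing more can be done
None
```

I handed the job in with the slide pushed home and the pin threaded through both bushings. The pin is still gripped, upright and still, with its tip about 27 mm above the bench; the hand-in call returned no verdict, so I have not seen the judged result.

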